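# Point out the blown capacitor and its spare

## Task

The opened power supply on the test rig has a blown capacitor, the blue one with the bulged brown top: switch the rig off at its red rocker switch (press the raised half, the one with the white dot, right down), then show the trainee the repair. Point straight down at the blown capacitor with the fingertips about a centimetre above its top and keep still there for two seconds, then point in the same way at the one spare in the tray that matches it in size and colour, and finish still pointing at that spare. The parts may hold a charge, so touch neither the power supply nor any capacitor, point at no other capacitor, and leave everything except the switch where it is.

Things in the scene. Friction and masses are not known exactly. Their poses are not given: they have to be found in the camera images.
- rig: Test rig, fixed: grey base plate 150 (x) by 290 (y) by 12 mm thick; origin at the centre of its underside. A grey switch box 100 by 80 mm, 45 mm high, stands on it, centred at y = -100 mm, its top 57 mm above the table; the power supply stands at the +y end. Nothing on the rig is higher than 72 mm above the table.
- rocker (a joint): The red rocker switch on top of the switch box: 0 to 0.05 rad = on (as it starts), 0.30 rad = fully off. It tips about a line along the rig's y axis, needs about 3 to 5 N at its end, and stays where it is left.
- rocker_off (a point): Point on the face of the rocker half with the white dot (press this half for off), 14 mm to the rig's -x side of the pivot line; it moves with the rocker. Each half is 19 mm long (rig x) by 24 mm wide. On: this half slopes up, its end 5.6 mm above the pivot line. Off: it lies level, 66 mm above the table, this point about 4 mm lower than before. Bezel and box top lie 6 to 9 mm below that level.
- psu: The open power supply: aluminium tray chassis 110 (x) by 190 (y) mm with long walls 28 mm high and a green printed board; origin at the centre of its underside, 12 mm above the table, on the rig at y = +45 mm. Not to be touched.
- cap_blown: The blown capacitor on the board: blue sleeve, 22 mm diameter, 40 mm tall plus a 4 mm bulged brown crusted top, and a scorched ring on the board around it; standing upright, origin at the centre of its underside, z up, 22 mm above the table. It sits in any one of four places, 38 to 40 mm apart, in a square with the three good ones.
- cap_blown_top (a point): Highest point of the blown capacitor's bulged top, on its axis, 44 mm above its underside.
- cap_good1: A sound capacitor on the board: blue sleeve, 22 mm diameter, 40 mm tall, flat silver top; standing upright, origin at the centre of its underside, z up, 22 mm above the table.
- cap_good2: A sound capacitor on the board: blue sleeve, 22 mm diameter, 40 mm tall, flat silver top; standing upright, origin at the centre of its underside, z up, 22 mm above the table.
- cap_good3: A sound capacitor on the board: blue sleeve, 22 mm diameter, 40 mm tall, flat silver top; standing upright, origin at the centre of its underside, z up, 22 mm above the table.
- tray: Fixed grey spares tray, 140 by 140 mm, walls 18 mm high, four compartments, black foam floor 8 mm above the table; origin at the centre of its underside. Each compartment holds one loose part.
- spare_match: The matching spare: loose capacitor with a blue sleeve, 22 mm diameter, 40 mm tall, flat silver top; standing upright, origin at the centre of its underside, z up, in one of the tray's compartments.
- spare_match_top (a point): Centre of the top of the matching spare, 40 mm above its underside.
- spare_black: A wrong spare, loose in the tray: black sleeve, 22 mm diameter, 40 mm tall; standing upright, origin at the centre of its underside, z up.
- spare_small: A wrong spare, loose in the tray: blue sleeve but smaller, 16 mm diameter, 25 mm tall; standing upright, origin at the centre of its underside, z up.
- coil: Loose copper ring coil in the tray, 28 mm outside diameter, 12 mm high.
- cutters: Loose side cutters lying flat, orange and black handles, about 110 mm long, 14 mm high.
- screwdriver: Loose screwdriver with a black handle, 150 mm long, lying flat.
- loupe: Loose brass-rimmed magnifier, 60 mm diameter, 16 mm high.
- battery_holder: Loose black battery holder, 60 by 34 by 14 mm.
- spool: Loose spool of solder standing on end, 54 mm diameter, 40 mm high.
- tip_cleaner: Loose black domed tip cleaner, 68 mm diameter, 66 mm high.
- eraser: Loose white eraser, 45 by 20 by 14 mm.

How it is judged:
By the outcome, as a careful person would: the job done as asked, in the order asked, and still so for the second after the job is handed in, with the robot touching nothing.
It also fails if it takes over 45 s, if anything falls off the work surface, if the arm or the gripper's body presses on something with over 40 N, if the wrist force passes 120 N, or if a joint passes its speed limit or range.

## Robot

A 6-joint arm with a two-finger parallel gripper is mounted at the origin on the work surface. World frame = base frame: x ahead of the robot, y to its left, z up, the work surface at z = 0. Lengths are in mm, angles in rad, forces in N, time in s.
With the tool pointing down it reaches from about 375 to 925 mm from the base axis. Payload 5.7 kg.
Tool frame: the origin (TCP) lies between the finger pads, 19 mm behind the fingertips; this is the grasp point; z points along the fingers, y is the line along which they close (so a half turn about z gives the same grasp; the last joint's range is limited). The gripper opens to 85 mm and grips with 20 to 120 N. Pads are 22 mm wide; open, the fingers measure 114 mm over their backs; the gripper's body (76 mm by 85 mm) begins 54 mm behind the grasp point. The pads swing forward as they close: fully open they stand 13 mm farther back than shut.
Start: joints at [1.168, 0.359, 1.51, -0, 1.272, -0.115], TCP at [170.3, 575.294, 249.967] pointing down, gripper open.
Joint ranges: [-2.97, 2.97], [-1.01, 2.36], [0.21, 2.38], [-0.96, 4.11], [0.2, 2.71], [-2.98, 2.98]. Speed limits (rad/s): [2.39, 2.39, 3.14, 3.14, 3.14, 3.14].

## Interface

Orientations are given as [roll, pitch, yaw] about the fixed x, y, z axes, in that order (R = Rz(yaw) Ry(pitch) Rx(roll)).
In Python, from station import env gives the robot as it stands.
- The arm moves only by the tool move_arm, never from a script. Its argument "steps" is a list that holds one entry, the list of rows, each a list of 5 numbers: the opening, from 0 (shut) to 1 (fully open), then the shift along the tool's x, y, z in units of 0.4 m (1.0 is 0.4 m), then the turn about the tool's z in units of 180 degrees (1.0 is 180 degrees). A call has 1 to 8 rows; each row is the pose to reach, as a shift and turn from the pose commanded when the call began, along the tool's axes at that moment, turning the shorter way round; what a row does not reach only later rows make up. A row lasts 1/10 s, in which the tool goes at most 50 mm and 8.59 degrees, less where a joint would pass 70% of its speed; a pose out of reach is approached as far as the arm can. A call with a number of a shift or a turn outside -1 to 1 is refused whole. A call with a gripper value outside its range is refused whole. The fingers move at their own pace and stop on an object; the grip force is fixed at half the most. Time passes only in rows, so rows that repeat a pose let the fingers close. It gives the time, the measured TCP pose, the force, the opening and the grip force at its end, in the units of the state.
- env.state(): the state, without advancing time (a new reading comes with each control period).
- env.capture(name): name is "side" or "top"; returns the picture (420x560x3 uint8, red, green, blue); there is no depth.
- env.camera_model(name): a dict with "K" (3x3 intrinsics, pixels), "R" (3x3) and "t" (3): a world point X has camera coordinates R X + t. Camera axes: x right, y down, z forward; pixel columns grow to the right and rows downward; lengths in mm; the calibration is good to about 2 mm. A picture is of the moment at which its call begins. camera_model takes no time and is no camera call.
- env.job_done(): hands the job in; it is judged then, once.
The state is a dict: "clock": time; "joint_positions": joint angles; "joint_velocities": joint speeds; "joint_efforts": joint torques, N m; "eef_pos": TCP position; "orientation": TCP orientation; "force": force on the tool from outside, world axes, zero at the start; "moment": the same for the moment, N m; "finger_gap": opening from 0.0 (shut) to 1.0 (fully open); "grasp_force": force on a finger pad.
Only numpy, scipy, OpenCV 4.12 (cv2) and the standard library are available. Lean on these libraries where they do the work, as an engineer would, in place of code of your own. Each camera call takes 0.05 s, during which the arm holds its last target. There are 200 camera calls.

## Working session

There is one attempt and no reset: what is moved stays moved. The work goes in short steps, Python scripts to look and compute and a tool call to move; the robot and the scene stay as the last step left them, time stands still between calls to the robot, and variables do not carry over. Pictures are saved under pics/ and viewed, at most 10 in all, crops included, and the job is handed in when it is done.

Besides the shell and the picture viewer there is one more tool, called in YAML: its name, and indented under it one key for each argument. move_arm: Moves the arm, as the interface text tells. Shifts and turns lie within -1 to 1; 1 stands for 0.4 m of shift or 180 degrees of turn. Its arguments: {"type":"object","properties":{"steps":{"type":"array","items":{"type":"array","items":{"type":"array","items":{"type":"number"}}}}},"required":["steps"]}

```bash
mkdir -p pics
python3 - <<'E'
from station import env
import cv2
for n in("top","side"):
    cv2.imwrite(f"pics/{n}0.png",env.capture(n)[:,:,::-1])
    m=env.camera_model(n);print(n,m)
s=env.state();print(s["clock"],s["eef_pos"],s["orientation"],s["finger_gap"])
E
```

```text
top {'K': array([[379.01241287,   0.        , 281.51026398],
       [  0.        , 379.01241287, 207.07644142],
       [  0.        ,   0.        ,   1.        ]]), 'R': array([[-0.00375537, -0.99997555,  0.00589849],
       [-0.99657301,  0.00325505, -0.08265369],
       [ 0.08263247, -0.00618867, -0.99656087]]), 't': array([  -9.55201734,  590.37721632, 1059.06279456])}
side {'K': array([[424.83932241,   0.        , 282.28857087],
       [  0.        , 424.83932241, 209.00004582],
       [  0.        ,   0.        ,   1.        ]]), 'R': array([[-0.99429134, -0.10650442, -0.00644502],
       [-0.06492221,  0.65181709, -0.75559221],
       [ 0.08467489, -0.75086036, -0.65501059]]), 't': array([ 601.65196183,  100.30257902, 1280.83420255])}
0.1 [170.07771835 574.77017099 249.21854847] [-3.13988760e+00 -1.69999915e-04  2.85383999e+00] 1.0017979762591238
```

View pics/top0.png

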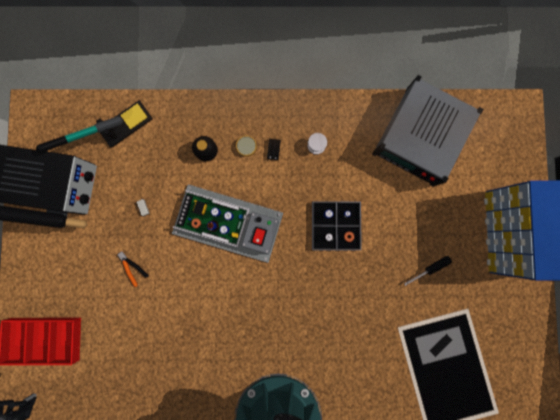

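View pics/side0.png

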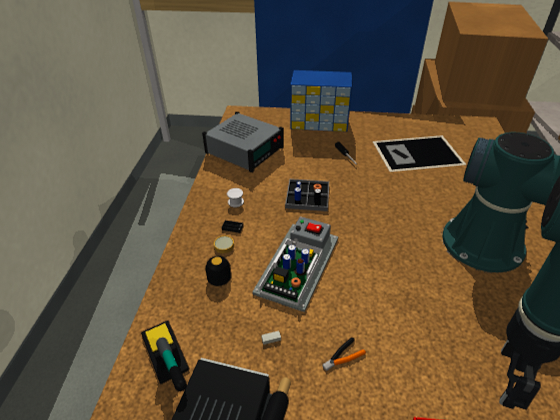

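The top view shows the rig at about (228,222) with its red rocker at (258,236), and the tray at (337,226). In the side view the rig is at (300,262) and the tray at (308,195). Next I'll enlarge both.

Run:
```python
import cv2
a=cv2.imread("pics/top0.png")[180:265,168:366];cv2.imwrite("pics/topc.png",cv2.convertScaleAbs(cv2.resize(a,None,fx=4,fy=4,interpolation=2),alpha=1.5))
a=cv2.imread("pics/side0.png")[172:310,250:345];cv2.imwrite("pics/sidec.png",cv2.convertScaleAbs(cv2.resize(a,None,fx=4.3,fy=4.3,interpolation=2),alpha=1.5))
```

```text
(no output)
```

View pics/topc.png

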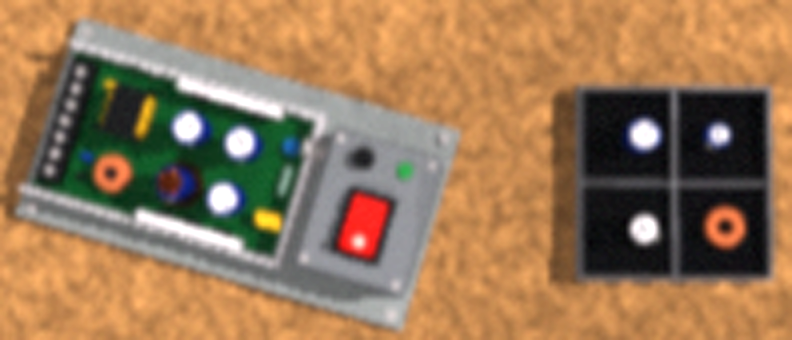

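View pics/sidec.png

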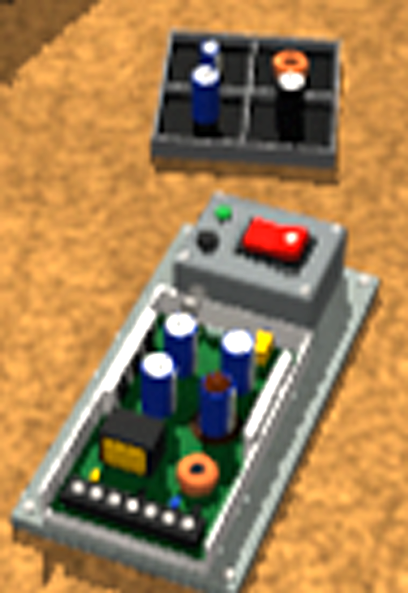

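The top crop shows the brown blown capacitor at (172,183), the board place nearest the robot and farthest from the switch. Its full-frame position is about (211,226). The matching spare, blue with a wide top, is at (644,134), full-frame (329,213.5). The rocker's white dot is at (358,241), full-frame (257.5,240), on the robot's side.

```bash
cat > h.py <<'E'
import numpy as np,cv2
from station import env
M={n:env.camera_model(n) for n in("top","side")}
def ray(n,p):
    m=M[n];c=-m["R"].T@m["t"];d=m["R"].T@np.linalg.inv(m["K"])@[p[0],p[1],1];return c,d
def plane(n,p,z):
    c,d=ray(n,p);return c+d*(z-c[2])/d[2]
def blobs(im,mask,box,amin=4):
    x0,y0,x1,y1=box;k=np.zeros_like(mask);k[y0:y1,x0:x1]=mask[y0:y1,x0:x1]
    n,l,s,c=cv2.connectedComponentsWithStats(k.astype(np.uint8))
    return [(c[i].round(2),s[i,4],s[i,2:4]) for i in range(1,n) if s[i,4]>=amin]
def masks(im):
    h,s,v=[a.astype(int) for a in cv2.split(cv2.cvtColor(im,cv2.COLOR_BGR2HSV))]
    return dict(white=(s<60)&(v>125),red=((h<6)|(h>174))&(s>170)&(v>110),
      brown=((h<14)|(h>170))&(s>70)&(v>25)&(v<105),orange=(h>3)&(h<14)&(s>100)&(v>120))
E
python3 - <<'E'
from h import *
Z=dict(white=62,red=66,brown=64)
for n,box in(("top",(172,185,366,262)),("side",(255,175,340,305))):
    im=cv2.imread(f"pics/{n}0.png");m=masks(im)
    for k in("white","red","brown"):
        for c,a,wh in blobs(im,m[k],box):
            print(n,k,c,a,wh,plane(n,c,Z[k]).round(1)[:2], plane(n,c,48).round(1)[:2])
# base plate outline in top view: non-brownish region
im=cv2.imread("pics/top0.png");hsv=cv2.cvtColor(im,cv2.COLOR_BGR2HSV)
g=((hsv[...,1]<75)&(hsv[...,2]>60)).astype(np.uint8);k=np.zeros_like(g);k[180:265,165:290]=g[180:265,165:290]
k=cv2.morphologyEx(k,cv2.MORPH_OPEN,np.ones((2,2),np.uint8))
cs,_=cv2.findContours(k,0,2);c=max(cs,key=cv2.contourArea);r=cv2.minAreaRect(c)
for p in cv2.boxPoints(r):print("corner",p.round(1),plane("top",p,12).round(1)[:2])
E
```

```text
top white [222.05 201.87] 190 [64 24] [602.2 152.7] [603.5 154.8]
top white [214.29 211.16] 38 [7 7] [576.5 173.8] [577.6 176.2]
top white [328.69 213.31] 36 [7 7] [ 569.6 -141.4] [ 570.5 -143.3]
top white [227.54 215.08] 37 [6 7] [565.6 137.2] [566.5 139.1]
top white [347.4 213.4] 15 [4 4] [ 569.1 -193.1] [ 570.  -195.6]
top white [223.12 229.12] 41 [7 7] [527.1 149. ] [527.4 151.1]
top white [215.54 237.77] 96 [29 12] [503.5 169.6] [503.5 171.9]
top white [328.72 236.81] 32 [6 7] [ 504.9 -140.6] [ 505.  -142.4]
top white [266.5 250.5] 4 [2 2] [468.3  30.1] [467.8  30.5]
top white [265.5  258.29] 14 [4 4] [447.2  32.8] [446.5  33.3]
top red [258.5  235.51] 118 [12 15] [509.2  51.8] [509.3  52.7]
top brown [310.65 205.65] 20 [ 8 12] [590.7 -91.7] [592.1 -93. ]
top brown [324.5 201. ] 4 [4 1] [ 603.5 -130.1] [ 605.1 -132. ]
top brown [331. 201.] 7 [7 1] [ 603.4 -148. ] [ 605.  -150.2]
top brown [173.33 223.22] 9 [4 7] [543.6 285.2] [544.3 289.7]
top brown [195.29 223.  ] 7 [3 3] [544.  225.1] [544.7 228.6]
top brown [209.91 224.91] 22 [5 5] [538.7 185. ] [539.2 187.9]
top brown [310.8
[... 2036 characters left out ...]
75 292.  ] 4 [2 3] [557.  293.3] [558.  282.4]
side white [293.5 293.5] 4 [2 2] [544.7 296.8] [545.5 285.9]
side red [313.14 226.76] 71 [14  8] [508.4  52.9] [508.6  33.7]
side brown [313.38 187.  ] 8 [2 6] [ 517.4 -138.3] [ 517.8 -158.9]
side brown [320.75 188.  ] 4 [2 3] [ 493.3 -135.4] [ 493.3 -155.9]
side brown [314.25 229.91] 32 [16  7] [504.5  63.7] [504.7  46.9]
side brown [299.82 260.59] 17 [5 4] [537.2 186.9] [538.  172.5]
side brown [295.4 271.6] 5 [2 4] [545.8 226.7] [546.7 213. ]
side brown [295.36 285.07] 14 [9 4] [542.2 271.3] [543.  258.4]
corner [171.8 234.4] [513.6 303.5]
corner [186.9 184.1] [659.3 262.7]
corner [284.  213.2] [573.6 -18.9]
corner [268.9 263.6] [429.6  24.8]
```

Averaging both views gives these positions:
- **Rig:** yaw about -17°, against tool yaw -16.5°, so they are already nearly aligned.
- **Press point:** (494.5, 56.7).
- **Blown capacitor:** (538, 185.6), top at z = 66.
- **Matching spare:** (570.4, -143.4), top at z = 48.

The tool starts clear, so I'll shut the fingers and travel high.

move_arm:
  steps:
    - [[0, -0.1, -0.09, 0, 0], [0, -0.19, -0.17, 0, 0], [0, -0.28, -0.25, 0, 0], [0, -0.37, -0.33, 0, 0], [0, -0.46, -0.41, 0, 0], [0, -0.55, -0.49, 0, 0], [0, -0.64, -0.57, 0, 0], [0, -0.73, -0.65, 0, 0]]

```text
clock: 0.9
eef_pos: [376.9, 241.3, 249.9]
orientation: [-3.141, -0.0, 2.854]
force: [0.0, 0.5, -0.3]
finger_gap: -0.002
grasp_force: 0.0
```

```bash
cat >> h.py <<'E'
def go(x,y,tipz):
    from scipy.spatial.transform import Rotation as R
    s=env.state();Rm=R.from_euler("xyz",s["orientation"]).as_matrix();p=np.array(s["eef_pos"])
    d=Rm.T@(np.array([x,y,tipz+19])-p)
    print("t",round(s["clock"],2),"pos",p.round(1),"ori",np.round(s["orientation"],4),"F",np.round(s["force"],1),"gap",round(s["finger_gap"],2),"mm",d.round(1),"units",(d/400).round(4))
E
python3 -c "
from h import *
go(494.5,56.7,85)"
```

```text
t 0.9 pos [376.9 241.3 249.9] ori [-3.1415e+00 -1.0000e-04  2.8540e+00] F [ 0.   0.5 -0.3] gap -0.0 mm [-165.1 -143.7  145.9] units [-0.4128 -0.3591  0.3647]
```

move_arm:
  steps:
    - [[0, -0.09, -0.08, 0, 0], [0, -0.18, -0.16, 0, 0], [0, -0.27, -0.24, 0.04, 0], [0, -0.36, -0.32, 0.1, 0], [0, -0.413, -0.361, 0.18, 0], [0, -0.413, -0.361, 0.27, 0], [0, -0.413, -0.361, 0.35, 0], [0, -0.413, -0.361, 0.35, 0]]

```text
clock: 1.7
eef_pos: [490.3, 57.4, 106.3]
orientation: [-3.139, -0.009, 2.853]
force: [-0.2, 0.2, 0.2]
finger_gap: -0.001
grasp_force: 0.0
```

```bash
python3 -c "
from h import *
go(494.5,56.7,65.5)
for n,s in(('top',(210,195,300,275)),('side',(270,180,360,260))):
    im=env.capture(n)[:,:,::-1].copy();x0,y0,x1,y1=s
    c=cv2.resize(im[y0:y1,x0:x1],None,fx=4.4,fy=4.4,interpolation=2);c=cv2.convertScaleAbs(c,alpha=1.6)
    globals()[n]=c
cv2.imwrite('pics/press.png',np.hstack([top,side]))"
```

```text
t 1.7 pos [490.3  57.4 106.3] ori [-3.1391 -0.0087  2.8528] F [-0.2  0.2  0.2] gap -0.0 mm [-4.4  0.6 21.8] units [-0.011   0.0015  0.0544]
```

View pics/press.png

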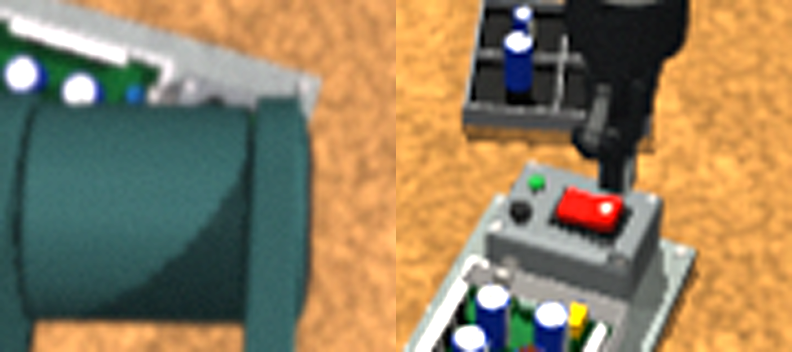

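The side crop shows the finger tip at about (621,187), just above and robot-side of the dot at (606,208). I'll check the numbers once the arm has settled.

```bash
python3 -c "
from h import *
go(494.5,56.7,65.5)
m=M['side']
for X in([494.5,56.7,87],[490.3,57.4,87],[494.5,56.7,70]):
    q=m['K']@(m['R']@X+m['t']);print(X,(q[:2]/q[2]).round(1))
print('dot',plane('side',(317.7,227.3),70),plane('top',(257.5,240.3),70))"
```

```text
t 1.8 pos [493.4  57.8 109.9] ori [-3.1410e+00 -1.9000e-03  2.8539e+00] F [ 0.8 -0.3  0.8] gap -0.0 mm [-1.4 -0.7 25.4] units [-0.0036 -0.0018  0.0636]
[494.5, 56.7, 87] [318.2 222.7]
[490.3, 57.4, 87] [319.6 223. ]
[494.5, 56.7, 70] [317.9 227. ]
dot [495.04347397  58.07222205  70.        ] [496.18321367  54.24689749  70.        ]
```

move_arm:
  steps:
    - [[0, -0.002, 0, 0.02, 0], [0, -0.002, 0, 0.035, 0], [0, -0.002, 0, 0.045, 0], [0, -0.002, 0, 0.053, 0], [0, -0.002, 0, 0.058, 0], [0, -0.002, 0, 0.062, 0], [0, -0.002, 0, 0.064, 0], [0, -0.002, 0, 0.064, 0]]

```text
clock: 2.6
eef_pos: [494.4, 57.8, 84.7]
orientation: [3.141, -0.001, 2.854]
force: [-2.1, 1.7, 5.7]
finger_gap: 0.0
grasp_force: 3.0
```

move_arm:
  steps:
    - [[0, 0, 0, 0.0015, 0], [0, 0, 0, 0.003, 0], [0, 0, 0, 0.003, 0]]

```text
clock: 2.9
eef_pos: [494.4, 57.8, 84.5]
orientation: [3.141, -0.0, 2.854]
force: [-5.8, 2.8, 18.6]
finger_gap: -0.001
grasp_force: 9.3
```

The rocker is at its firm stop (18.6 N, tip at 65.5 mm). I'll lift clear.

move_arm:
  steps:
    - [[0, 0, 0, -0.03, 0], [0, 0, 0, -0.1, 0], [0, 0, 0, -0.2, 0], [0, 0, 0.05, -0.28, 0], [0, -0.005, 0.14, -0.3, 0], [0, -0.01, 0.25, -0.3, 0], [0, -0.012, 0.339, -0.3, 0], [0, -0.012, 0.339, -0.3, 0]]

```text
clock: 3.7
eef_pos: [539.8, 189.9, 203.9]
orientation: [3.139, 0.003, 2.857]
force: [-0.7, -0.4, -0.0]
finger_gap: 0.004
grasp_force: 0.0
```

```bash
python3 -c "
from h import *
env.capture('top');env.capture('top');env.capture('top')
go(538,185.6,76)
for n,s in(('top',(210,195,300,275)),('side',(270,200,360,280))):
    im=env.capture(n)[:,:,::-1].copy();x0,y0,x1,y1=s
    c=cv2.resize(im[y0:y1,x0:x1],None,fx=4.4,fy=4.4,interpolation=2);c=cv2.convertScaleAbs(c,alpha=1.6)
    globals()[n]=c
cv2.imwrite('pics/off.png',np.hstack([top,side]))"
```

```text
t 3.85 pos [537.3 185.7 203. ] ori [-3.1405e+00 -4.0000e-04  2.8546e+00] F [-0.4 -0.1 -0.2] gap 0.0 mm [ -0.7   0.2 108. ] units [-0.0019  0.0005  0.27  ]
```

View pics/off.png

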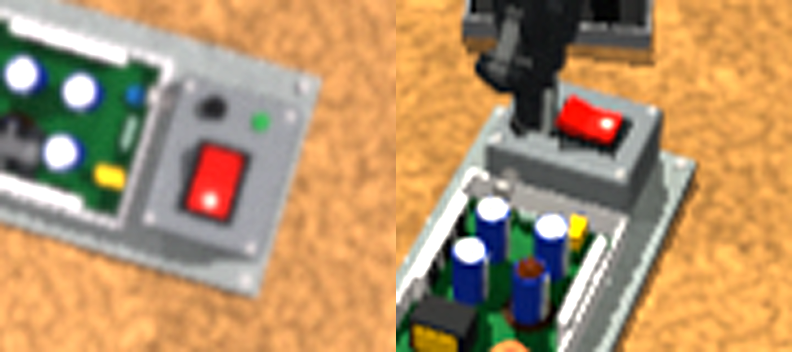

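The side crop now shows the far half of the rocker raised at (570,105) and the dot half lying low at (607,125), so the rig is off. The gripper is high above the brown top. I'll lower gently.

move_arm:
  steps:
    - [[0, -0.001, 0, 0.05, 0], [0, -0.001, 0, 0.11, 0], [0, -0.001, 0, 0.17, 0], [0, -0.001, 0, 0.215, 0], [0, -0.001, 0, 0.245, 0], [0, -0.001, 0, 0.26, 0], [0, -0.001, 0, 0.267, 0], [0, -0.001, 0, 0.269, 0]]

```text
clock: 4.75
eef_pos: [538.5, 185.9, 96.0]
orientation: [3.141, 0.001, 2.854]
force: [0.0, 0.5, -0.1]
finger_gap: -0.0
grasp_force: 0.0
```

```bash
python3 -c "
from h import *
env.capture('top');env.capture('top')
go(538,185.6,76)
im=env.capture('side')[:,:,::-1].copy()
cv2.imwrite('pics/pt1.png',cv2.convertScaleAbs(cv2.resize(im[210:290,260:340],None,fx=6,fy=6,interpolation=2),alpha=1.6))"
```

```text
t 4.85 pos [538.7 186.1  96.2] ori [3.1411e+00 1.1000e-03 2.8538e+00] F [ 0.  -0.7  0.2] gap -0.0 mm [ 0.5 -0.7  1.2] units [ 0.0013 -0.0017  0.0031]
```

View pics/pt1.png

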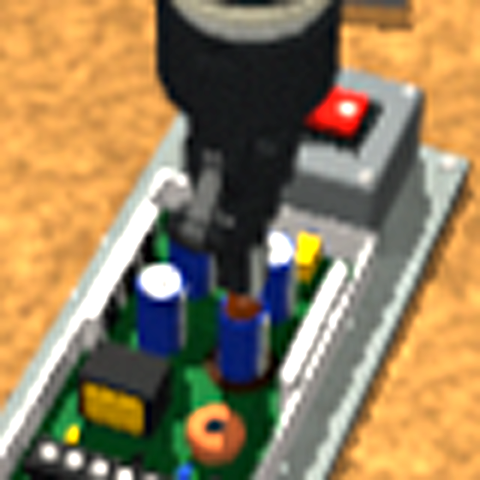

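The picture shows the fingertips at about (240,290), directly over the brown top at (243,305). I'll hold still for well over two seconds.

move_arm:
  steps:
    - [[0, 0, 0, 0, 0], [0, 0, 0, 0, 0], [0, 0, 0, 0, 0], [0, 0, 0, 0, 0], [0, 0, 0, 0, 0], [0, 0, 0, 0, 0], [0, 0, 0, 0, 0], [0, 0, 0, 0, 0]]

```text
clock: 5.7
eef_pos: [538.1, 186.0, 95.5]
orientation: [-3.141, -0.0, 2.854]
force: [-0.3, -0.1, 0.5]
finger_gap: -0.002
grasp_force: 0.0
```

move_arm:
  steps:
    - [[0, 0, 0, 0, 0], [0, 0, 0, 0, 0], [0, 0, 0, 0, 0], [0, 0, 0, 0, 0], [0, 0, 0, 0, 0], [0, 0, 0, 0, 0], [0, 0, 0, 0, 0], [0, 0, 0, 0, 0]]

```text
clock: 6.5
eef_pos: [538.1, 186.1, 95.6]
orientation: [-3.141, -0.0, 2.854]
force: [1.0, 0.5, -0.1]
finger_gap: 0.002
grasp_force: 0.0
```

move_arm:
  steps:
    - [[0, 0, 0, 0, 0], [0, 0, 0, 0, 0], [0, 0, 0, 0, 0], [0, 0, 0, 0, 0], [0, 0, 0, 0, 0], [0, 0, 0, 0, 0], [0, 0, 0, 0, 0], [0, 0, 0, 0, 0]]

```text
clock: 7.3
eef_pos: [538.1, 186.1, 95.6]
orientation: [-3.141, -0.0, 2.854]
force: [0.3, 0.4, -0.3]
finger_gap: 0.001
grasp_force: 0.0
```

move_arm:
  steps:
    - [[0, 0, 0, 0, 0], [0, 0, 0, 0, 0], [0, 0, 0, 0, 0], [0, 0, 0, 0, 0]]

```text
clock: 7.7
eef_pos: [538.1, 186.1, 95.6]
orientation: [-3.141, -0.0, 2.854]
force: [-0.2, -0.1, -0.2]
finger_gap: -0.001
grasp_force: 0.0
```

```bash
python3 -c "
from h import *
go(570.4,-143.4,58)"
```

```text
t 7.7 pos [538.1 186.1  95.6] ori [-3.1415 -0.      2.8538] F [-0.2 -0.1 -0.2] gap -0.0 mm [-124.5 -306.7   18.6] units [-0.3111 -0.7669  0.0465]
```

move_arm:
  steps:
    - [[0, 0, 0, -0.06, 0], [0, 0, 0, -0.15, 0], [0, 0, 0, -0.22, 0], [0, -0.03, -0.08, -0.25, 0], [0, -0.07, -0.17, -0.25, 0], [0, -0.11, -0.27, -0.25, 0], [0, -0.15, -0.37, -0.25, 0], [0, -0.19, -0.47, -0.25, 0]]

```text
clock: 8.5
eef_pos: [557.6, -17.3, 195.8]
orientation: [3.142, 0.0, 2.854]
force: [0.5, -0.3, -0.3]
finger_gap: 0.001
grasp_force: 0.0
```

move_arm:
  steps:
    - [[0, -0.04, -0.09, 0, 0], [0, -0.075, -0.18, 0, 0], [0, -0.1, -0.24, 0, 0], [0, -0.115, -0.28, 0, 0], [0, -0.121, -0.297, 0, 0], [0, -0.121, -0.297, 0, 0], [0, -0.121, -0.297, 0, 0], [0, -0.121, -0.297, 0, 0]]

```text
clock: 9.3
eef_pos: [570.2, -142.0, 195.6]
orientation: [3.141, -0.001, 2.855]
force: [-0.3, 0.2, 0.8]
finger_gap: 0.001
grasp_force: 0.0
```

```bash
python3 -c "
from h import *
go(570.4,-143.4,58)"
```

```text
t 9.3 pos [ 570.2 -142.   195.6] ori [ 3.1413e+00 -5.0000e-04  2.8551e+00] F [-0.3  0.2  0.8] gap 0.0 mm [ -0.7  -1.3 118.6] units [-0.0017 -0.0032  0.2965]
```

move_arm:
  steps:
    - [[0, -0.001, -0.002, 0.06, 0], [0, -0.001, -0.002, 0.13, 0], [0, -0.001, -0.002, 0.19, 0], [0, -0.001, -0.002, 0.235, 0], [0, -0.001, -0.002, 0.268, 0], [0, -0.001, -0.002, 0.286, 0], [0, -0.001, -0.002, 0.294, 0], [0, -0.001, -0.002, 0.296, 0]]

```text
clock: 10.1
eef_pos: [570.8, -144.2, 77.5]
orientation: [-3.141, 0.0, 2.854]
force: [0.4, -0.9, -0.4]
finger_gap: -0.001
grasp_force: 0.0
```

move_arm:
  steps:
    - [[0, 0, 0, 0, 0], [0, 0, 0, 0, 0], [0, 0, 0, 0, 0], [0, 0, 0, 0, 0], [0, 0, 0, 0, 0], [0, 0, 0, 0, 0], [0, 0, 0, 0, 0], [0, 0, 0, 0, 0]]

```text
clock: 10.9
eef_pos: [570.5, -144.3, 77.2]
orientation: [-3.141, -0.0, 2.854]
force: [-0.0, 0.2, 0.0]
finger_gap: 0.002
grasp_force: 0.0
```

```bash
python3 -c "
from h import *
go(570.4,-143.4,58)
im=env.capture('side')[:,:,::-1].copy()
cv2.imwrite('pics/pt2.png',cv2.convertScaleAbs(cv2.resize(im[150:250,260:360],None,fx=5,fy=5,interpolation=2),alpha=1.6))"
```

```text
t 10.9 pos [ 570.5 -144.3   77.2] ori [-3.1415e+00 -1.0000e-04  2.8538e+00] F [-0.   0.2  0. ] gap 0.0 mm [0.4 0.9 0.2] units [0.0009 0.0021 0.0005]
```

View pics/pt2.png

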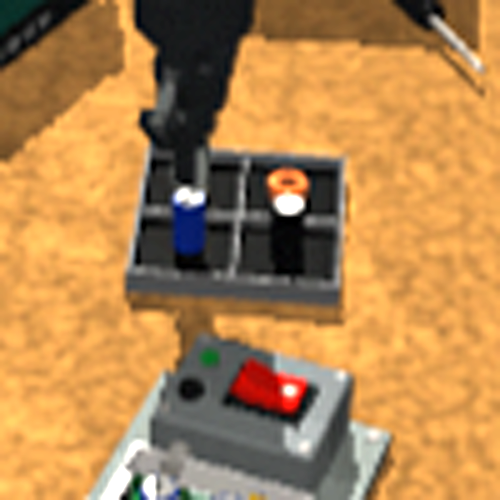

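The fingertips at about (192,185) are just above the top of the blue spare at (190,195), and the rocker at (270,388) is still off. I'll hold for over two seconds and then hand in.

move_arm:
  steps:
    - [[0, 0, 0, 0, 0], [0, 0, 0, 0, 0], [0, 0, 0, 0, 0], [0, 0, 0, 0, 0], [0, 0, 0, 0, 0], [0, 0, 0, 0, 0], [0, 0, 0, 0, 0], [0, 0, 0, 0, 0]]

```text
clock: 11.75
eef_pos: [570.5, -144.3, 77.2]
orientation: [-3.141, -0.0, 2.854]
force: [0.2, 0.5, 0.3]
finger_gap: 0.0
grasp_force: 0.0
```

move_arm:
  steps:
    - [[0, 0, 0, 0, 0], [0, 0, 0, 0, 0], [0, 0, 0, 0, 0], [0, 0, 0, 0, 0], [0, 0, 0, 0, 0], [0, 0, 0, 0, 0], [0, 0, 0, 0, 0], [0, 0, 0, 0, 0]]

```text
clock: 12.55
eef_pos: [570.5, -144.3, 77.2]
orientation: [-3.141, 0.0, 2.854]
force: [0.6, -0.3, 0.1]
finger_gap: -0.004
grasp_force: 0.0
```

move_arm:
  steps:
    - [[0, 0, 0, 0, 0], [0, 0, 0, 0, 0], [0, 0, 0, 0, 0], [0, 0, 0, 0, 0], [0, 0, 0, 0, 0], [0, 0, 0, 0, 0]]

```text
clock: 13.15
eef_pos: [570.5, -144.3, 77.2]
orientation: [-3.141, -0.0, 2.854]
force: [0.2, -0.8, -0.2]
finger_gap: 0.002
grasp_force: 0.0
```

```bash
python3 -c "
from station import env
print(env.job_done())"
```

```text
the job is handed in; nothing more can be done
None
```

The job is handed in after about 13 s: I switched the rig off, pointed at the blown capacitor for over two seconds, and finished still pointing at the matching blue spare; the hand-in gave no verdict.

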